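# Third hand: press the sensor module onto the terminal's bezel

### The job

I am about to screw this black sensor module to the white terminal bezel on the mounting jig. First lock the bezel's sliding carriage in its home position by turning the orange knob clockwise a quarter turn, to its stop; then take the module, set it on or just above the jig's bed with its steel flange square and centred on the black gasket, and press it along the bed against the gasket with a steady push of about 10 N (red pointers in the green bands; never over 20 N). Finish while still holding and pressing it there, so that I can drive the screws, and do not disturb the case, label roll, screw jar and screwdriver.

Things in the scene. Friction and masses are not known exactly. Their poses are not given: they have to be found in the camera images.
- jig: Fixed aluminium mounting jig, plate 180 mm (x) by 330 mm (y, from -170 to +160) by 15 mm thick: its top, the bed, is 15 mm above the desk. Origin: on the desk surface, near the plate's middle. Its +y axis is the pressing direction (level), z up. Two blue lines mark the module's 60 mm lane on the bed, y from -155 to -35, x = +-30. Seen along +y: empty bed, white bezel with gasket, grey carriage, knob.
- lock_knob (a joint): Orange bar knob on the jig that locks the carriage, in rad: 0 = free, grows as it turns clockwise seen from above, stop at 1.6. Under it a steel cam sector (radius 30 mm) points to the jig's +x at 0 and to the jig's -y, right behind the carriage's lug, at 1.57; from about 1.25 it blocks the carriage, with 1.5 mm of play. It stays where it is left; turning takes about 0.06 N m.
- knob_grip (a point): Centre of the knob's orange grip bar, on the knob's (vertical) axis, 61 mm above the desk, at x = 0, y = +120 in the jig's frame. The bar is 52 mm long, 14 mm wide and 30 mm tall (from 46 to 76 mm above the desk), with a black disc of 42 mm diameter below it (top at 46 mm). The point turns with the knob: its x axis lies along the bar, its y across it (grip across y); at joint value 0 its axes are the jig's.
- carriage (a joint): Slide of the grey carriage that carries the bezel, in m: 0 = home, up to 0.02 towards the jig's +y. Unlocked, a push of 1 to 2 N drives it away (a weak spring returns it home); locked, it yields 1.5 to 2 mm. The carriage's upright is 120 mm wide, top 76 mm above the desk, gauge arms to 80 mm.
- spring (a joint): Travel of the bezel on its springs towards the jig's +y, relative to the carriage, in m: 0 = free, end stop at 0.024. The springs give 1 N per mm (1000 N/m), no preload, so 0.010 means a push of 10 N. Red pointers on the bezel's top corners stand in the green bands of the carriage's gauge arms from 6 to 14 mm.
- bezel: White terminal bezel plate, 120 mm wide (jig x), 60 mm tall (16 to 76 mm above the desk), 8 mm thick, upright, facing the jig's -y, on springs; its axes are parallel to the jig's. Origin: a reference point on the desk, 20 mm behind the gasket's face.
- gasket_face (a point): Where the middle of the module's flange belongs: working centre of the black rubber gasket's face on the bezel, 41 mm above the desk (with the module standing on the bed, the flange's middle is at 40 mm, 1 mm lower, which is fine). It moves with the bezel; +y points into the gasket. Gasket 62 mm wide, from 17 to 69 mm above the desk, standing 4 mm proud. As the jig starts it is at x = 0, y = -20 in the jig's frame.
- module_center (a point): Centre (half-way up) of the loose sensor module: black housing 44 mm wide (its x) by 94 mm long (its y, from -50 to +44) by 50 mm tall, with a steel flange 60 mm wide, 50 mm tall, 6 mm thick at its +y end (y from +44 to +50) and a round lens at its -y end. About 0.25 to 0.5 kg. It stands upright on the desk; +y points from the lens to the flange. Grip it across its x.
- flange_face (a point): Middle of the flange's outer face, 50 mm from the module's centre along the module's +y, 25 mm above its underside. Axes as the module's.
- module: The same module: origin at the centre of its underside, axes as above.
- case: Bystander: white plastic carrying case, 162 x 112 mm, 97 mm tall (steel wire handle to 125 mm), loose. Origin: centre of its underside.
- label_roll: Bystander: white roll of paper labels lying flat, 70 mm diameter, 40 mm tall, loose. Origin: centre of its underside.
- screw_jar: Bystander: small grey jar of screws with blue cap, 48 mm diameter, 60 mm tall, loose. Origin: centre of its underside.
- screwdriver: Bystander: screwdriver lying on the desk, loose. Origin: on its length, at the desk.
Mind the look-alikes: they are no part of the job. Of the things shaped like the module, the black one is meant.

How it is judged:
By the outcome, as a careful person would: the job done as asked, in the order asked, and still so for the second after the job is handed in, while the arm keeps its last pose, push and grip.
It also fails if it takes over 58 s, if anything falls off the work surface, if the arm or the gripper's body presses on something with over 40 N, if the wrist force passes 120 N, or if a joint passes its speed limit or range.

### The arm

A 6-joint arm with a two-finger parallel gripper is mounted at the origin on the work surface. World frame = base frame: x ahead of the robot, y to its left, z up, the work surface at z = 0. Lengths are in m, angles in degrees, forces in N, time in s.
With the tool pointing down it reaches from about 0.35 to 0.85 m from the base axis. Payload 8.1 kg.
Tool frame: the origin (TCP) lies on the mounting face of the last link; the fingertips stand 186 mm ahead of it and the grasp point (between the pads) lies 167 mm ahead of it; z points along the fingers, y is the direction in which the jaws open and shut (so a half turn about z gives the same grasp; the last joint's range is limited). The gripper opens to 93 mm and grips with 3 to 60 N. Pads are 15 mm wide; open, the fingers measure 128 mm over their backs; the gripper's body (75 mm by 188 mm) begins 65 mm behind the grasp point.
Start: joints at [-76.57, 7.471, 85.268, -0, 87.261, -4.893], TCP at [0.189, -0.57, 0.405] pointing down, gripper open.
Joint ranges: [-169.43, 169.43], [-51.17, 129.36], [1.28, 143.12], [-76.62, 256.62], [0, 156.53], [-152.29, 152.29]. Speed limits (degrees/s): [136.94, 136.94, 159.86, 180, 180, 180].

### API

Orientations are given as [roll, pitch, yaw] about the fixed x, y, z axes, in that order (R = Rz(yaw) Ry(pitch) Rx(roll)).
In Python, from station import arm, vision gives the robot as it stands.
- The arm moves only by the tool arm_command, never from a script. Its argument "series" is a list that holds one entry, the list of rows, each a list of 5 numbers: the finger opening in mm, from 0 to 93, then the shift along the tool's x, y, z in mm, then the turn about the tool's z in degrees. A call has 1 to 5 rows; each row is the pose to reach, as a shift and turn from the pose commanded when the call began, along the tool's axes at that moment; what a row does not reach only later rows make up. A row lasts 1/8 s, in which the tool goes at most 62.5 mm and 10.7 degrees, less where a joint would pass 70% of its speed; a pose out of reach is approached as far as the arm can. A call with a gripper value outside its range is refused whole. The fingers move at their own pace and stop on an object; "force" is the grip in N (left out, the last holds). Time passes only in rows, so rows that repeat a pose let the fingers close. It gives the time, the measured TCP pose, the force and the opening at its end, in the units of the state.
- arm.observe(): the state, without advancing time (a new reading comes with each control period).
- vision.snapshot(name): name is "scene" or "top"; returns the picture (420x560x3 uint8, blue, green, red); there is no depth.
- vision.camera_model(name): a dict with "mtx" (3x3 intrinsics, pixels), "k1" (the pictures are not rectified: a ray, as slopes to the right and down, at radius r is drawn at 1 + k1 r^2 times it, then the intrinsics apply), "world_to_cam" (4x4, takes a point from world to camera coordinates). Camera axes: x right, y up, looking along -z (the intrinsics and any distortion apply to the point x, -y, -z); pixel columns grow to the right and rows downward; lengths in m; the calibration is good to about 2 mm. A picture is of the moment at which its call begins. camera_model takes no time and is no camera call.
- arm.close_job(): hands the job in, once; it reports no verdict.
The state is a dict: "time_s": time; "joint_pos": joint angles; "dq": joint speeds; "effort": joint torques, N m; "eef_pos": TCP position; "eef_rot": TCP orientation; "force": force on the tool from outside, world axes, zero at the start; "moment": the same for the moment, N m; "gripper_width": finger opening in m.
Only numpy, scipy, OpenCV 4.12 (cv2) and the standard library are available. Lean on these libraries where they do the work, as an engineer would, in place of code of your own. Each camera call takes 0.05 s, during which the arm holds its last target.

## Working session

There is one attempt and no reset: what is moved stays moved. The work goes in short steps, Python scripts to look and compute and a tool call to move; the robot and the scene stay as the last step left them, time stands still between calls to the robot, and variables do not carry over. Pictures are saved under pics/ and viewed, and the job is handed in when it is done.

Besides the shell and the picture viewer there is one more tool, called by a JSON object that holds its "api" and its "payload", one argument or row to a line. arm_command: Moves the arm, as the interface text tells. Its arguments: {"type":"object","properties":{"series":{"type":"array"},"force":{"type":"number"}},"required":["series"]}

```bash
ls; mkdir -p pics; python3 - <<'E'
from station import arm, vision
import cv2
s=arm.observe();print(s)
for n in("scene","top"):
    cv2.imwrite(f"pics/{n}0.png",vision.snapshot(n)); m=vision.camera_model(n);print(n,m)
E
```

```text
pics
{'time_s': 0.0, 'joint_pos': array([-7.65691660e+01,  7.51506507e+00,  8.53311035e+01, -6.08471613e-04,
        8.72633930e+01, -4.89349250e+00]), 'dq': array([-0.08588655,  0.04740224,  0.07792709, -0.08905976, -0.05021362,
       -0.07921765]), 'effort': array([-1.12780352e-03, -5.59846258e+01, -4.91758525e+01,  7.65344454e-02,
        3.55972617e-02, -1.82767712e-04]), 'eef_pos': array([ 0.18859527, -0.5693315 ,  0.40367011]), 'eef_rot': array([-1.79890786e+02, -8.74050733e-03,  1.83243478e+01]), 'force': array([-0.00635976, -0.33705539,  0.98132652]), 'moment': array([ 0.03171387,  0.00980993, -0.04578018]), 'gripper_width': 0.09327018413023196}
scene {'mtx': array([[459.31738962,   0.        , 279.47999634],
       [  0.        , 459.31738962, 205.68048876],
       [  0.        ,   0.        ,   1.        ]]), 'k1': -0.006054401512979313, 'world_to_cam': array([[-0.07674688,  0.99689344,  0.01770267,  0.04635367],
       [-0.6436229 , -0.06309455,  0.7627376 ,  0.26132193],
       [ 0.76148505,  0.04714389,  0.64646576, -1.61968559],
       [ 0.        ,  0.        ,  0.        ,  1.        ]])}
top {'mtx': array([[518.68027612,   0.        , 270.21146981],
       [  0.        , 518.68027612, 205.09136515],
       [  0.        ,   0.        ,   1.        ]]), 'k1': -0.0013241150373102405, 'world_to_cam': array([[-0.00792313, -0.99995702, -0.0048152 ,  0.01792023],
       [ 0.9900445 , -0.00852114,  0.14049651, -0.50180713],
       [-0.1405315 , -0.00365409,  0.99006946, -1.60638976],
       [ 0.        ,  0.        ,  0.        ,  1.        ]])}
```

View pics/scene0.png

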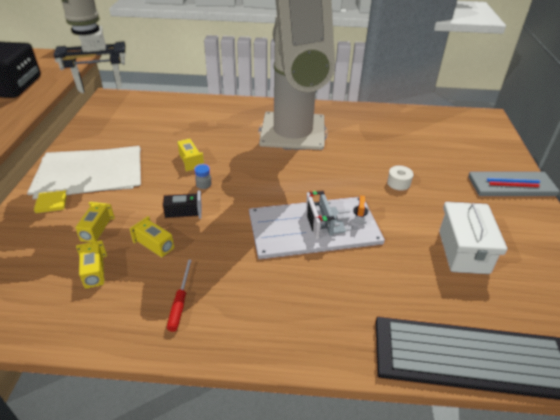

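View pics/top0.png

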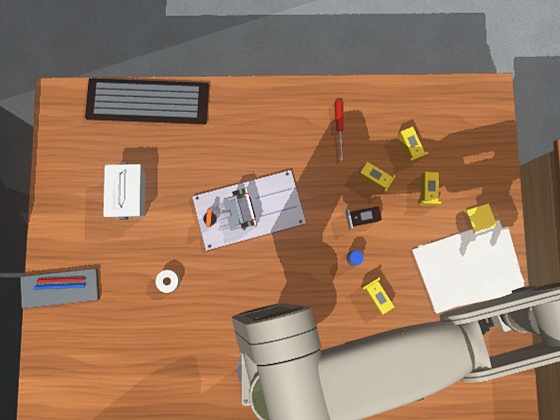

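```bash
python3 - <<'E'
import cv2,numpy as np
t=cv2.imread("pics/top0.png");s=cv2.imread("pics/scene0.png")
a=cv2.resize(t[160:260,185:315],None,fx=6,fy=6,interpolation=cv2.INTER_CUBIC)
cv2.imwrite("pics/c1.png",a)
b=cv2.resize(t[190:245,330:400],None,fx=8,fy=8,interpolation=cv2.INTER_CUBIC)
cv2.imwrite("pics/c2.png",b)
cv2.imwrite("pics/c3.png",cv2.resize(s[180:265,240:390],None,fx=5,fy=5,interpolation=cv2.INTER_CUBIC))
cv2.imwrite("pics/c4.png",cv2.resize(s[160:230,150:220],None,fx=8,fy=8,interpolation=cv2.INTER_CUBIC))
E
```

```text
(no output)
```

View pics/c1.png

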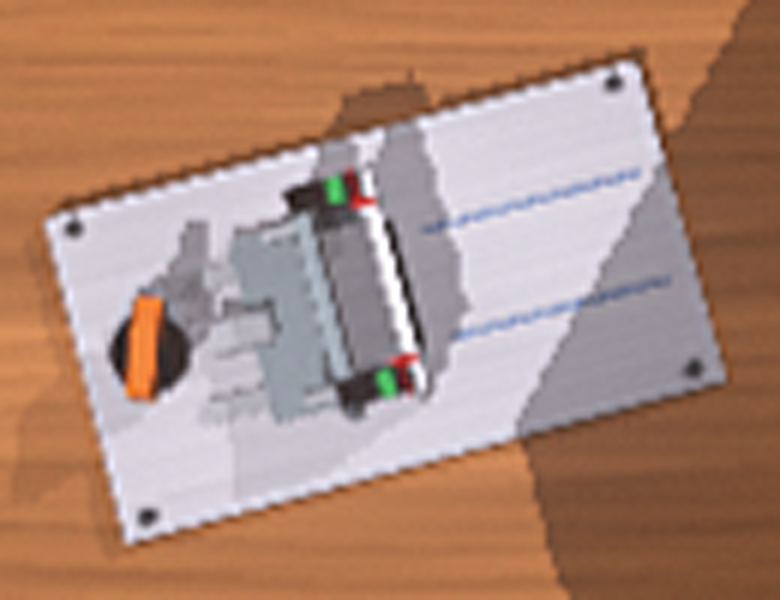

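View pics/c2.png

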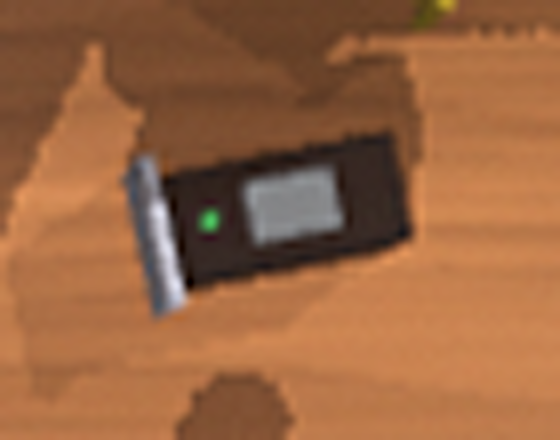

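View pics/c3.png

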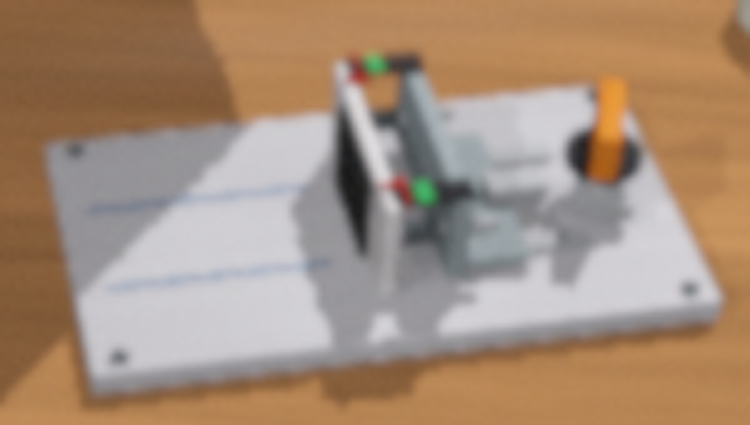

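View pics/c4.png

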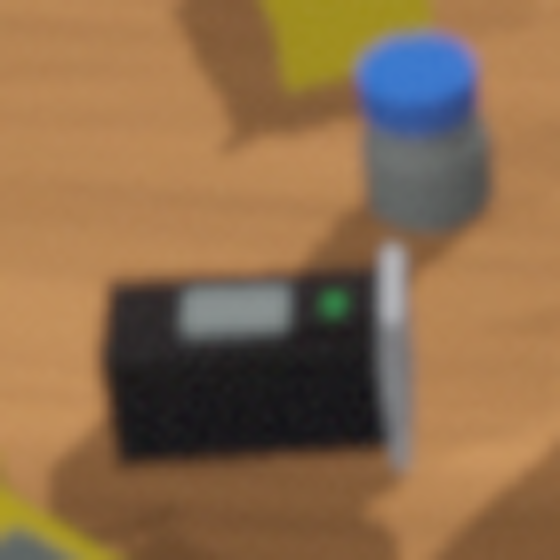

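```bash
cat > h.py <<'E'
import numpy as np,cv2
from station import arm,vision
M={n:vision.camera_model(n) for n in("scene","top")}
def ray(n,u,v):
    m=M[n];K=m["mtx"];D=np.array([m["k1"],0,0,0,0.])
    p=cv2.undistortPoints(np.array([[[u,v]]],float),K,D)[0,0]
    d=np.array([p[0],-p[1],-1]);T=m["world_to_cam"];R=T[:3,:3]
    return -R.T@T[:3,3],R.T@d
def plane(n,u,v,z):
    o,d=ray(n,u,v);return o+d*(z-o[2])/d[2]
def tri(a,b):
    o1,d1=ray("scene",*a);o2,d2=ray("top",*b)
    s=np.linalg.lstsq(np.c_[d1,-d2],o2-o1,rcond=None)[0]
    p,q=o1+s[0]*d1,o2+s[1]*d2
    return (p+q)/2,np.linalg.norm(p-q)
def proj(n,P):
    m=M[n];c=m["world_to_cam"]@np.r_[P,1];a,b=c[0]/-c[2],-c[1]/-c[2];f=1+m["k1"]*(a*a+b*b)
    K=m["mtx"];return K[0,0]*a*f+K[0,2],K[1,1]*b*f+K[1,2]
def blobs(img,lo,hi,roi,amin=4):
    x0,y0,x1,y1=roi;h=cv2.cvtColor(img[y0:y1,x0:x1],cv2.COLOR_BGR2HSV)
    k=cv2.inRange(h,np.array(lo),np.array(hi));n,l,st,c=cv2.connectedComponentsWithStats(k)
    return [(c[i]+[x0,y0],st[i,4],np.argwhere(l==i)[:,::-1]+[x0,y0]) for i in range(1,n) if st[i,4]>=amin]
E
python3 - <<'E'
from h import *
np.set_printoptions(precision=4,suppress=True)
t=cv2.imread("pics/top0.png");s=cv2.imread("pics/scene0.png")
I={"top":t,"scene":s};J={"top":(185,160,315,260),"scene":(240,180,390,265)};Mo={"top":(330,190,400,245),"scene":(160,190,205,225)}
for n in I:
    print(n,ray(n,280,210)[0])
    for nm,lo,hi,r in(("orange",(5,150,90),(18,255,255),J),("orangetop",(5,150,200),(18,255,255),J),("green",(45,120,80),(75,255,255),J),("red",(0,150,80),(4,255,255),J),("led",(45,80,60),(80,255,255),Mo),("label",(70,10,110),(110,60,175),Mo),("black",(0,0,0),(180,255,55),Mo)):
        for c,a,p in blobs(I[n],lo,hi,r[n]):
            rr=cv2.minAreaRect(p.astype(np.float32));print(n,nm,c,a,np.round(rr[0],1),np.round(rr[1],1),round(rr[2],1))
    # plate
    x0,y0,x1,y1=J[n];g=I[n][y0:y1,x0:x1]
    hs=cv2.cvtColor(g,cv2.COLOR_BGR2HSV);k=cv2.inRange(hs,(100,0,90),(150,60,255))
    cs=max(cv2.findContours(k,0,2)[0],key=cv2.contourArea);h=cv2.convexHull(cs)
    q=cv2.approxPolyDP(h,6,True)[:,0]+[x0,y0];print("plate",q.tolist(),[plane(n,*c,0.015).round(4).tolist() for c in q])
E
```

```text
top [0.2712 0.0078 1.661 ]
top orange [203.3394 170.1852] 772 [212.5 177.5] [55. 35.] 0.0
top orange [242.25 160.25] 4 [242.2 160.1] [2.2 0.9] 26.6
top orange [244.9167 163.0833] 12 [244.6 163.3] [2.2 8. ] 26.6
top orange [249.25  161.875] 8 [249.5 162. ] [2.7 3.1] 26.6
top orange [283.75 162.  ] 4 [283.7 161.9] [1.3 2.2] 63.4
top orange [302.5045 162.0901] 111 [300. 163.] [ 6. 28.] 90.0
top orange [265.5  163.25] 4 [265.5 163.5] [3. 1.] 0.0
top orange [285.8 164.6] 5 [285.5 164.5] [1. 3.] 90.0
top orange [283.7778 169.5556] 27 [283.8 169.7] [ 2.8 16.2] 67.4
top orange [300.4375 168.5   ] 16 [300.7 168.6] [6.5 3.5] 21.8
top orange [312.5714 168.7143] 7 [312.3 168.9] [3.1 3.1] 26.6
top orange [230.  169.6] 5 [229.8 169.8] [3.5 1.4] 45.0
top orange [293.8529 175.0882] 34 [295.1 177.1] [17.7  4.1] 76.0
top orange [270.1538 173.5385] 13 [269.5 174. ] [2.2 8.9] 63.4
top orange [256.5 177.5] 6 [256.5 177.5] [0.6 5.1] 71.6
top orange [214.6 180.4] 5 [214.5 180.5] [1. 3.] 90.0
top orange [206.9762 234.6156] 463 [215.7 218.1] [71.2 88.1] 67.5
top orange [207.375 186.125] 8 [207.5 186.2] [4.7 
[... 1455 characters left out ...]
[206, 249], [194, 196]] [[0.6124, -0.0542, 0.015], [0.4462, -0.0934, 0.015], [0.366, 0.2185, 0.015], [0.5365, 0.2587, 0.015]]
scene [1.4051 0.0466 0.8469]
scene orange [361.2119 205.3475] 118 [361.5 205. ] [ 6.4 20.6] 10.0
scene orangetop [361.7895 200.8421] 57 [362. 201.] [12.  4.] 90.0
scene green [324.4667 218.3333] 15 [324.5 218.5] [4.2 2.8] 45.0
scene led [191.2857 197.5   ] 14 [191.5 197.5] [3. 3.] 90.0
scene label [178.8636 198.2121] 66 [179.  198.5] [ 5. 12.] 90.0
scene black [180.1825 207.4411] 526 [180.1 205.9] [20.4 32.4] 85.0
plate [[382, 240], [259, 256], [251, 210], [357, 199]] [[0.5363, 0.2609, 0.015], [0.6224, -0.0498, 0.015], [0.4513, -0.0911, 0.015], [0.374, 0.2048, 0.015]]
```

```bash
cat >> h.py <<'E'
def edge(img,p,q,w=4,n=60,trim=.08,chan=None):
    """subpixel edge line between pixels p,q: gradient-weighted offset per perpendicular profile, robust line"""
    g=img.astype(np.float32) if chan is None else img[:,:,chan].astype(np.float32)
    if g.ndim==3:g=g.sum(2)
    p,q=np.array(p,float),np.array(q,float);d=(q-p)/np.linalg.norm(q-p);nn=np.array([-d[1],d[0]])
    o=np.arange(-w,w+.01,.25);pts=[]
    for f in np.linspace(trim,1-trim,n):
        P=p+(q-p)*f+o[:,None]*nn
        v=cv2.remap(g,P[:,0].astype(np.float32)[None],P[:,1].astype(np.float32)[None],cv2.INTER_LINEAR)[0]
        v=cv2.GaussianBlur(v[None],(0,0),1.5)[0]
        gr=np.abs(np.gradient(v));i=gr.argmax();a,b=max(0,i-5),i+6
        pts.append(p+(q-p)*f+nn*(o[a:b]*gr[a:b]).sum()/gr[a:b].sum())
    pts=np.array(pts,np.float32);l=cv2.fitLine(pts,cv2.DIST_HUBER,0,.01,.01).ravel()
    r=(pts-l[2:])@np.array([-l[1],l[0]]);return l,np.median(abs(r))
def cross(a,b):
    s=np.linalg.solve(np.c_[a[:2],-b[:2]].astype(float),(b[2:]-a[2:]).astype(float));return a[2:]+s[0]*a[:2]
E
python3 - <<'E'
from h import *
np.set_printoptions(precision=4,suppress=True)
I={"top":cv2.imread("pics/top0.png"),"scene":cv2.imread("pics/scene0.png")}
for n,(A,B,C,D) in {"top":((291.5,170.5),(305,223),(206,250.5),(193,195.5)),"scene":((258,256),(249.5,209.5),(358,198),(383,240))}.items():
    E=[edge(I[n],*x) for x in((A,B),(B,C),(C,D),(D,A))];print(n,[round(float(e[1]),2) for e in E])
    L=[e[0] for e in E];P=[cross(L[3],L[0]),cross(L[0],L[1]),cross(L[1],L[2]),cross(L[2],L[3])]
    W=np.array([plane(n,*p,.015) for p in P])[:,:2]
    print(np.array(P).round(1).tolist());print(W,[np.linalg.norm(W[i]-W[i-1]).round(4) for i in(1,2,3,0)])
    ym=(W[2]+W[3]-W[0]-W[1]);yaw=np.degrees(np.arctan2(-ym[0],ym[1]));c=W.mean(0);u=ym/np.linalg.norm(ym)
    xm=(W[0]+W[3]-W[1]-W[2]);print("yaw",yaw,"yaw by x",np.degrees(np.arctan2(xm[1],xm[0])),"origin",c+u*.005)
# knob / LEDs triangulation
print("knob top",tri((361.8,200.8),(208.44,217.48)))
print("knob at .076",plane("top",208.44,217.48,.076),plane("scene",361.8,200.8,.076))
print("led",tri((191.3,197.5),(355.7,217.0)))
E
```

```text
top [0.16, 0.12, 0.13, 0.11]
[[290.5, 169.5], [305.6, 222.7], [205.5, 250.1], [191.8, 195.9]]
[[ 0.6205 -0.0527]
 [ 0.4471 -0.0985]
 [ 0.3626  0.2199]
 [ 0.5367  0.2656]] [np.float64(0.1794), np.float64(0.3295), np.float64(0.1801), np.float64(0.3291)]
yaw 14.80499825252213 yaw by x 14.757246745911946 origin [0.4904 0.0884]
scene [0.06, 0.2, 0.62, 0.09]
[[257.7, 255.0], [248.0, 208.2], [358.4, 196.1], [386.1, 239.9]]
[[ 0.6195 -0.0533]
 [ 0.4444 -0.1004]
 [ 0.3602  0.2095]
 [ 0.535   0.2715]] [np.float64(0.1813), np.float64(0.3211), np.float64(0.1854), np.float64(0.3356)]
yaw 14.879482467679036 yaw by x 17.313804973150596 origin [0.4885 0.0866]
knob top (array([0.4591, 0.2044, 0.0785]), np.float64(0.0012206421881405989))
knob at .076 [0.4593 0.2041 0.076 ] [0.4559 0.2055 0.076 ]
led (array([ 0.4596, -0.2524,  0.0535]), np.float64(0.00025050920096874696))
```

```bash
python3 - <<'E'
from h import *
np.set_printoptions(precision=4,suppress=True)
I={"top":cv2.imread("pics/top0.png"),"scene":cv2.imread("pics/scene0.png")}
cv2.imwrite("pics/k.png",np.hstack([cv2.resize(I["top"][202:234,192:224],None,fx=12,fy=12,interpolation=cv2.INTER_CUBIC),cv2.resize(I["scene"][188:220,345:377],None,fx=12,fy=12,interpolation=cv2.INTER_CUBIC)]))
t=I["top"]
L=[edge(t,(207,209.5),(205.5,226),w=2.5,chan=2)[0],edge(t,(211.5,209.5),(210.5,226),w=2.5,chan=2)[0]]
for l in L:
    a=plane("top",*(l[2:]),.076);b=plane("top",*(l[2:]+l[:2]*5),.076);d=(b-a)*np.sign(b[0]-a[0]);print(np.degrees(np.arctan2(d[1],d[0])),a)
E
```

```text
-5.42569235716686 [0.4591 0.2112 0.076 ]
-4.933260990491602 [0.4585 0.1973 0.076 ]
```

View pics/k.png

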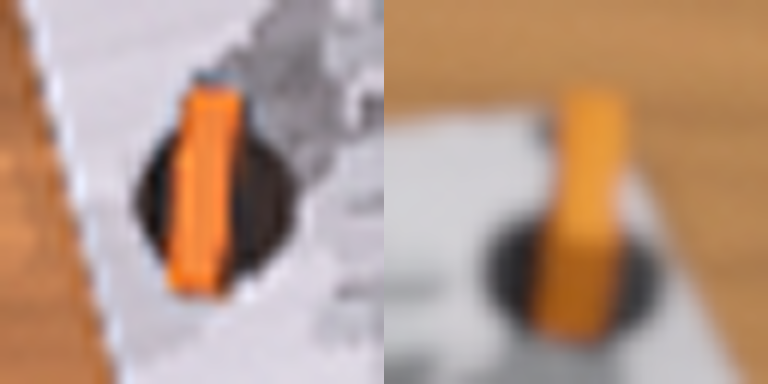

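```bash
python3 - <<'E'
from h import *
np.set_printoptions(precision=4,suppress=True)
t=cv2.imread("pics/top0.png");s=cv2.imread("pics/scene0.png")
f=lambda x,y:(330+x/8-.44,190+y/8-.44)
def wl(n,l,z):
    a=plane(n,*(l[2:]),z);b=plane(n,*(l[2:]+l[:2]*5),z);d=(b-a)/np.linalg.norm(b-a);return a,d,np.degrees(np.arctan2(d[1],d[0]))%180
E={}
for nm,p,q,z in(("far",f(180,178),f(385,138),.05),("near",f(195,287),f(405,243),0),("end",f(392,140),f(412,235),.05),("flL",f(128,170),f(155,310),0),("flR",f(155,160),f(188,300),.05)):
    l,r=edge(t,p,q,w=3,chan=2,trim=.12);E[nm]=l;a,d,an=wl("top",l,z);print(nm,r.round(2),a,an)
c=cross(E["far"],E["end"]);print("corner far-end @.05",plane("top",*c,.05))
c=cross(E["near"],E["end"]);print("corner near-end",c,plane("top",*c,.05),plane("top",*c,0))
# label
for n,im,roi in(("top",t,(350,205,380,225)),("scene",s,(165,190,190,205))):
    x0,y0,x1,y1=roi;g=im[y0:y1,x0:x1,1].astype(float);k=np.clip(g-60,0,60)
    h=cv2.cvtColor(im[y0:y1,x0:x1],cv2.COLOR_BGR2HSV);k[(h[:,:,1]>90)]=0
    yy,xx=np.mgrid[y0:y1,x0:x1];print(n,(k*xx).sum()/k.sum(),(k*yy).sum()/k.sum(),(k>0).sum())
E
```

```text
far 0.15 [ 0.4904 -0.2987  0.05  ] 101.56527741651655
near 0.08 [ 0.4438 -0.2881  0.    ] 100.40898276406547
end 0.17 [ 0.4665 -0.3308  0.05  ] 9.64228807644696
flL 0.85 [ 0.4611 -0.2347  0.    ] 21.570116941340615
flR 0.09 [ 0.4445 -0.24    0.05  ] 10.541435751451047
corner far-end @.05 [ 0.496  -0.3258  0.05  ]
corner near-end [381.7024 220.3893] [ 0.4487 -0.3339  0.05  ] [ 0.4542 -0.3445  0.    ]
top 363.4887133182844 216.06320541760724 123
scene 178.8735632183908 198.14645902855025 116
```

```bash
cat >> h.py <<'E'
def go(x,y,z,yaw,s=None):
    s=s or arm.observe();p=s["eef_pos"];r=np.radians(s["eef_rot"]);w=r[2]
    X=np.array([np.cos(w),np.sin(w),0]);Y=np.array([np.sin(w),-np.cos(w),0]);d=np.array([x,y,z])-p
    dy=(yaw-np.degrees(w)+180)%360-180
    print("t",round(s["time_s"],2),"p",p.round(4),"rpy",s["eef_rot"].round(2),"F",s["force"].round(1),"M",s["moment"].round(2),"g",round(s["gripper_width"]*1e3,1))
    print("SHIFT mm",(1e3*np.array([d@X,d@Y,-d[2]])).round(1),"TURN",-round(dy,1))
def st():
    s=arm.observe();print("t",round(s["time_s"],2),"p",s["eef_pos"].round(4),"rpy",s["eef_rot"].round(2),"F",s["force"].round(1),"M",s["moment"].round(2),"g",round(s["gripper_width"]*1e3,1),"j",s["joint_pos"].round(0))
E
python3 -c "
from h import *
go(.42,-.25,.36,174.8)"
```

```text
t 0.1 p [ 0.1886 -0.5694  0.4038] rpy [-1.7991e+02 -1.0000e-02  1.8320e+01] F [-0.8  0.6  0.1] M [-0.01  0.07 -0.03] g 93.0
SHIFT mm [ 320.1 -230.4   43.8] TURN -156.5
```

{"api": "arm_command", "payload": {
  "series": [
    [[40,240,-172,30,-53],[40,240,-172,30,-53],[40,240,-172,30,-53],[40,240,-172,30,-53],[40,240,-172,30,-53]]
  ],
  "force": 30
}}

```text
time_s: 0.72
eef_pos: [0.3633, -0.3286, 0.3741]
eef_rot: [-180.0, -0.0, 71.7]
force: [1.3, -0.9, 0.1]
gripper_width: 0.0478
```

```bash
python3 -c "
from h import *
go(.4597,.2044,.30,174.8);st()"
```

```text
t 0.72 p [ 0.3633 -0.3286  0.3741] rpy [-1.7997e+02 -4.0000e-02  7.1720e+01] F [ 1.3 -0.9  0.1] M [-0.08 -0.08  0.01] g 47.8
SHIFT mm [536.3 -75.7  74.1] TURN -103.1
t 0.72 p [ 0.3633 -0.3286  0.3741] rpy [-1.7997e+02 -4.0000e-02  7.1720e+01] F [ 1.3 -0.9  0.1] M [-0.08 -0.08  0.01] g 47.8 j [-48.  -9. 105.   0.  84. -30.]
```

{"api": "arm_command", "payload": {
  "series": [
    [[40,290,-40,40,-53],[40,290,-40,40,-53],[40,290,-40,40,-53],[40,290,-40,40,-53],[40,290,-40,40,-53]]
  ]
}}

```text
time_s: 1.35
eef_pos: [0.4171, -0.0409, 0.3341]
eef_rot: [-180.0, -0.0, 124.7]
force: [1.1, -0.2, -1.0]
gripper_width: 0.0401
```

```bash
python3 -c "
from h import *
go(.4597,.2044,.30,174.8);st()"
```

```text
t 1.35 p [ 0.4171 -0.0409  0.3341] rpy [-1.8000e+02 -3.0000e-02  1.2473e+02] F [ 1.1 -0.2 -1. ] M [ 0.01 -0.09  0.02] g 40.1
SHIFT mm [177.3 174.8  34.1] TURN -50.1
t 1.35 p [ 0.4171 -0.0409  0.3341] rpy [-1.8000e+02 -3.0000e-02  1.2473e+02] F [ 1.1 -0.2 -1. ] M [ 0.01 -0.09  0.02] g 40.1 j [-13. -19. 118.   0.  82. -47.]
```

{"api": "arm_command", "payload": {
  "series": [
    [[40,177.3,174.8,34,-50.1],[40,177.3,174.8,34,-50.1],[40,177.3,174.8,34,-50.1],[40,177.3,174.8,34,-50.1],[40,177.3,174.8,34,-50.1]]
  ]
}}

```text
time_s: 1.98
eef_pos: [0.461, 0.2053, 0.2992]
eef_rot: [-180.0, -0.1, 175.0]
force: [-0.5, -0.8, 0.5]
gripper_width: 0.0399
```

```bash
python3 -c "
from h import *
go(.4597,.2044,.235,174.8);st()"
```

```text
t 1.98 p [0.461  0.2053 0.2992] rpy [-1.7999e+02 -1.5000e-01  1.7500e+02] F [-0.5 -0.8  0.5] M [ 0.04 -0.18  0.01] g 39.9
SHIFT mm [ 1.3 -1.1 64.2] TURN 0.2
t 1.98 p [0.461  0.2053 0.2992] rpy [-1.7999e+02 -1.5000e-01  1.7500e+02] F [-0.5 -0.8  0.5] M [ 0.04 -0.18  0.01] g 39.9 j [ 18.  -3. 107.   0.  76. -67.]
```

{"api": "arm_command", "payload": {
  "series": [
    [[40,0,0,25,0],[40,0,0,50,0],[40,0,0,65,0],[40,0,0,65,0]]
  ]
}}

```text
time_s: 2.48
eef_pos: [0.4612, 0.2014, 0.2345]
eef_rot: [-179.9, -0.1, 174.4]
force: [1.0, 0.1, 0.1]
gripper_width: 0.04
```

```bash
python3 - <<'E'
from h import *
go(.4597,.2044,.235,174.8)
i=vision.snapshot("scene");cv2.imwrite("pics/s1.png",cv2.resize(i[130:280,240:440],None,fx=4,fy=4,interpolation=cv2.INTER_CUBIC))
E
```

```text
t 2.48 p [0.4612 0.2014 0.2345] rpy [-1.7994e+02 -1.4000e-01  1.7442e+02] F [1.  0.1 0.1] M [ 0.04 -0.14  0.04] g 40.0
SHIFT mm [ 1.8  2.8 -0.5] TURN -0.4
```

View pics/s1.png

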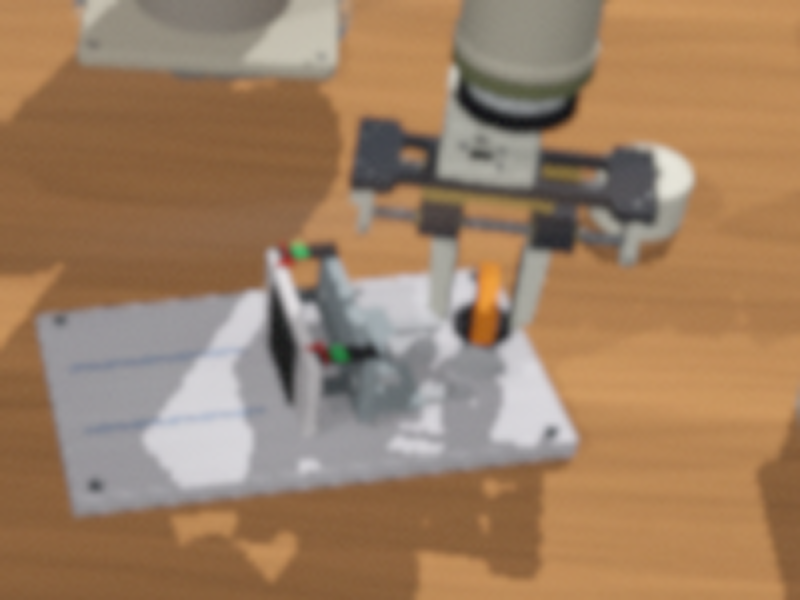

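{"api": "arm_command", "payload": {
  "series": [
    [[40,0,0,0,0],[40,0,0,0,0]]
  ]
}}

```text
time_s: 2.78
eef_pos: [0.4622, 0.2018, 0.2367]
eef_rot: [180.0, 0.1, 174.4]
force: [0.3, 0.4, 0.0]
gripper_width: 0.0399
```

```bash
python3 - <<'E'
from h import *
go(.4597,.2044,.235,174.8)
E
```

```text
t 2.77 p [0.4622 0.2018 0.2367] rpy [1.7996e+02 9.0000e-02 1.7442e+02] F [0.3 0.4 0. ] M [ 0.01 -0.21  0.  ] g 39.9
SHIFT mm [2.8 2.4 1.7] TURN -0.4
```

{"api": "arm_command", "payload": {
  "series": [
    [[40,2,2.4,1,-0.4],[20,2,2.4,1,-0.4],[5,2,2.4,1,-0.4],[5,2,2.4,1,-0.4],[5,2,2.4,1,-0.4]]
  ]
}}

```text
time_s: 3.4
eef_pos: [0.46, 0.2047, 0.2348]
eef_rot: [179.9, 0.0, 174.8]
force: [-0.7, 4.2, -1.0]
gripper_width: 0.014
```

{"api": "arm_command", "payload": {
  "series": [
    [[5,0,0,0,0],[5,0,0,0,0],[5,0,0,0,0]]
  ]
}}

```text
time_s: 3.78
eef_pos: [0.46, 0.2047, 0.2348]
eef_rot: [179.9, 0.0, 174.8]
force: [0.3, 6.2, -1.6]
gripper_width: 0.0141
```

```bash
python3 - <<'E'
from h import *
go(.4597,.2044,.235,174.8)
E
```

```text
t 3.77 p [0.46   0.2047 0.2348] rpy [1.7993e+02 1.0000e-02 1.7482e+02] F [ 0.3  6.2 -1.6] M [ 1.06 -0.22  0.02] g 14.1
SHIFT mm [ 0.3 -0.4 -0.2] TURN 0.0
```

{"api": "arm_command", "payload": {
  "series": [
    [[5,0,0.5,0,8],[5,0,0.5,0,16],[5,0,0.5,0,24],[5,0,0.5,0,32],[5,0,0.5,0,32]]
  ]
}}

```text
time_s: 4.4
eef_pos: [0.4602, 0.2053, 0.2348]
eef_rot: [179.9, -0.0, 142.7]
force: [2.1, 6.2, -1.9]
gripper_width: 0.0143
```

```bash
python3 - <<'E'
from h import *
go(.46,.205,.235,103.1)
E
```

```text
t 4.4 p [0.4602 0.2053 0.2348] rpy [ 1.7991e+02 -2.0000e-02  1.4271e+02] F [ 2.1  6.2 -1.9] M [ 1.14 -0.41 -0.05] g 14.3
SHIFT mm [-0.  -0.3 -0.2] TURN 39.6
```

{"api": "arm_command", "payload": {
  "series": [
    [[5,0,0.5,0,9],[5,0,0.5,0,18],[5,0,0.5,0,27],[5,0,0.5,0,35],[5,0,0.5,0,35]]
  ]
}}

```text
time_s: 5.03
eef_pos: [0.4606, 0.2057, 0.2348]
eef_rot: [179.9, -0.1, 107.7]
force: [2.6, 6.8, -3.2]
gripper_width: 0.0141
```

```bash
python3 - <<'E'
from h import *
go(.46,.205,.235,103.1)
E
```

```text
t 5.03 p [0.4606 0.2057 0.2348] rpy [ 1.7991e+02 -6.0000e-02  1.0770e+02] F [ 2.6  6.8 -3.2] M [ 1.1  -0.53 -0.02] g 14.1
SHIFT mm [-0.4 -0.8 -0.2] TURN 4.6
```

Now nudging to the stop, watching the twist.

{"api": "arm_command", "payload": {
  "series": [
    [[5,0,0,0,2],[5,0,0,0,4],[5,0,0,0,6],[5,0,0,0,6]]
  ]
}}

```text
time_s: 5.52
eef_pos: [0.4607, 0.2057, 0.2349]
eef_rot: [179.9, -0.1, 101.8]
force: [3.3, 6.2, -4.8]
gripper_width: 0.0144
```

```bash
python3 - <<'E'
from h import *
st()
E
```

```text
t 5.53 p [0.4607 0.2057 0.2349] rpy [ 1.799e+02 -7.000e-02  1.018e+02] F [ 3.3  6.2 -4.8] M [ 1.16 -0.73  0.09] g 14.4 j [ 18.   1. 110.   0.  68.   6.]
```

{"api": "arm_command", "payload": {
  "series": [
    [[5,0,0,0,3],[5,0,0,0,3],[5,0,0,0,3]]
  ]
}}

```text
time_s: 5.9
eef_pos: [0.4607, 0.2058, 0.2348]
eef_rot: [179.9, -0.1, 98.8]
force: [4.0, 7.1, -4.9]
gripper_width: 0.0145
```

```bash
python3 - <<'E'
from h import *
st()
i=vision.snapshot("scene");cv2.imwrite("pics/s2.png",cv2.resize(i[180:270,240:390],None,fx=5,fy=5,interpolation=cv2.INTER_CUBIC))
E
```

```text
t 5.9 p [0.4607 0.2058 0.2348] rpy [ 1.799e+02 -9.000e-02  9.884e+01] F [ 4.   7.1 -4.9] M [ 1.37 -0.68  0.28] g 14.5 j [ 18.   1. 110.   0.  68.   9.]
```

View pics/s2.png

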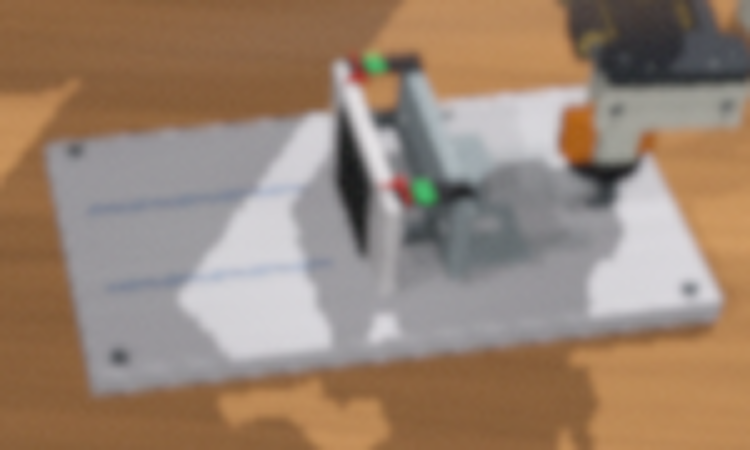

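The bar has turned with the jaws and the twist has climbed to 0.28 N m, so it is at the stop. Releasing and rising.

{"api": "arm_command", "payload": {
  "series": [
    [[45,0,0,0,0],[45,0,0,0,0],[45,0,0,-50,0],[45,0,0,-80,0],[45,0,0,-80,0]]
  ]
}}

```text
time_s: 6.58
eef_pos: [0.4615, 0.2053, 0.3178]
eef_rot: [179.7, -0.0, 98.8]
force: [-0.4, -0.7, -0.6]
gripper_width: 0.0452
```

```bash
python3 - <<'E'
from h import *
go(.4645,-.2805,.32,100.5)
i=vision.snapshot("scene");cv2.imwrite("pics/s3.png",cv2.resize(i[180:270,240:390],None,fx=5,fy=5,interpolation=cv2.INTER_CUBIC))
E
```

```text
t 6.58 p [0.4615 0.2053 0.3178] rpy [ 1.7969e+02 -3.0000e-02  9.8810e+01] F [-0.4 -0.7 -0.6] M [-0.01 -0.06 -0.01] g 45.2
SHIFT mm [-480.5  -71.4   -2.2] TURN -1.7
```

View pics/s3.png

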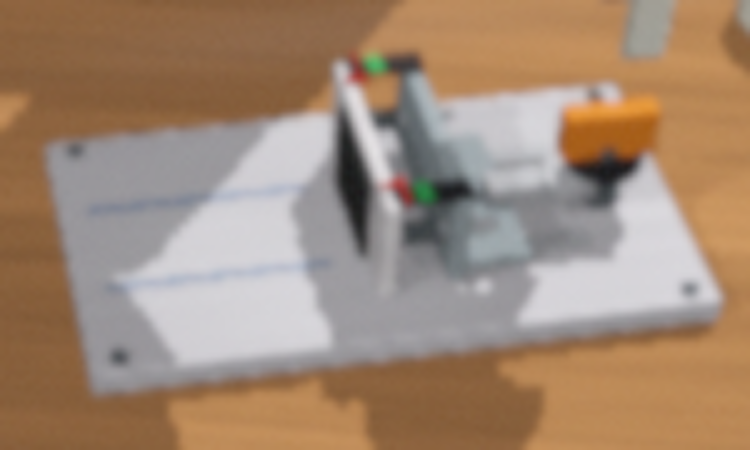

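{"api": "arm_command", "payload": {
  "series": [
    [[70,-60,-9,-5,-1.7],[70,-120,-18,-5,-1.7],[70,-180,-27,-5,-1.7],[70,-240,-36,-5,-1.7],[70,-300,-45,-5,-1.7]]
  ]
}}

```text
time_s: 7.25
eef_pos: [0.4609, -0.1, 0.3179]
eef_rot: [-179.9, -0.1, 100.5]
force: [0.9, -0.7, 0.5]
gripper_width: 0.0702
```

```bash
python3 - <<'E'
from h import *
go(.4645,-.2805,.30,100.5)
E
```

```text
t 7.25 p [ 0.4609 -0.1     0.3179] rpy [-1.7987e+02 -6.0000e-02  1.0052e+02] F [ 0.9 -0.7  0.5] M [-0.03 -0.12  0.03] g 70.2
SHIFT mm [-178.1  -29.4   17.9] TURN 0.0
```

{"api": "arm_command", "payload": {
  "series": [
    [[70,-60,-10,5,0],[70,-120,-20,10,0],[70,-178,-29.4,18,0],[70,-178,-29.4,18,0],[70,-178,-29.4,18,0]]
  ]
}}

```text
time_s: 7.88
eef_pos: [0.4648, -0.2782, 0.2999]
eef_rot: [-179.9, -0.2, 100.5]
force: [-0.0, -0.0, 0.2]
gripper_width: 0.0701
```

```bash
python3 - <<'E'
from h import *
go(.4645,-.2805,.196,100.5)
i=vision.snapshot("scene");cv2.imwrite("pics/s4.png",cv2.resize(i[80:280,90:290],None,fx=3,fy=3,interpolation=cv2.INTER_CUBIC))
i=vision.snapshot("top");cv2.imwrite("pics/t4.png",i)
t=i
L=[edge(t,(200,216.4),(216,212),w=2.5,chan=1)[0],edge(t,(201,220.5),(217,216.5),w=2.5,chan=1)[0]]
cv2.imwrite("pics/k4.png",cv2.resize(t[202:234,192:224],None,fx=12,fy=12,interpolation=cv2.INTER_CUBIC))
for l in L:
    a=plane("top",*(l[2:]),.076);b=plane("top",*(l[2:]+l[:2]*5),.076);d=(b-a);print(l,np.degrees(np.arctan2(d[1],d[0])),a)
for c,a,p in blobs(t,(5,150,200),(18,255,255),(192,200,226,236)):print(c,a,cv2.minAreaRect(p.astype(np.float32)))
E
```

```text
t 7.88 p [ 0.4648 -0.2782  0.2999] rpy [-1.7988e+02 -1.6000e-01  1.0047e+02] F [-0.  -0.   0.2] M [-0.07 -0.09 -0.03] g 70.1
SHIFT mm [ -2.2  -0.8 103.9] TURN -0.0
[  0.9639647  -0.2660302 208.33842   213.73775  ] -74.88543861864505 [0.47091964 0.20446841 0.076     ]
[  0.9657715   -0.25939432 207.32887    220.04466   ] -75.30621114050533 [0.45139683 0.20740268 0.076     ]
[208.51470588 217.55882353] 68 ((208.51683044433594, 217.572998046875), (4.047471046447754, 16.189884185791016), 77.00537872314453)
```

View pics/s4.png

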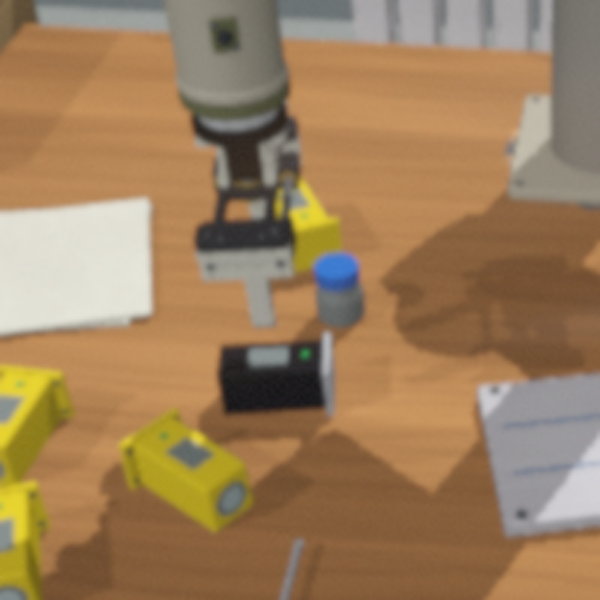

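View pics/k4.png

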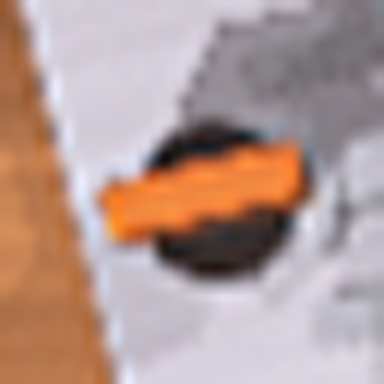

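{"api": "arm_command", "payload": {
  "series": [
    [[62,-2,-0.5,30,0],[62,-2,-0.5,60,0],[62,-2,-0.5,85,0],[62,-2,-0.5,104,0],[62,-2,-0.5,104,0]]
  ]
}}

```text
time_s: 8.6
eef_pos: [0.4649, -0.2794, 0.1963]
eef_rot: [-179.9, -0.1, 100.6]
force: [-0.7, -0.2, 0.2]
gripper_width: 0.0621
```

```bash
python3 - <<'E'
from h import *
go(.4645,-.2805,.195,100.5)
i=vision.snapshot("scene");cv2.imwrite("pics/s5.png",cv2.resize(i[130:260,110:240],None,fx=4.6,fy=4.6,interpolation=cv2.INTER_CUBIC))
E
```

```text
t 8.6 p [ 0.4649 -0.2794  0.1963] rpy [-1.7989e+02 -1.2000e-01  1.0059e+02] F [-0.7 -0.2  0.2] M [-0.01 -0.13 -0.06] g 62.1
SHIFT mm [-1.  -0.6  1.3] TURN 0.1
```

View pics/s5.png

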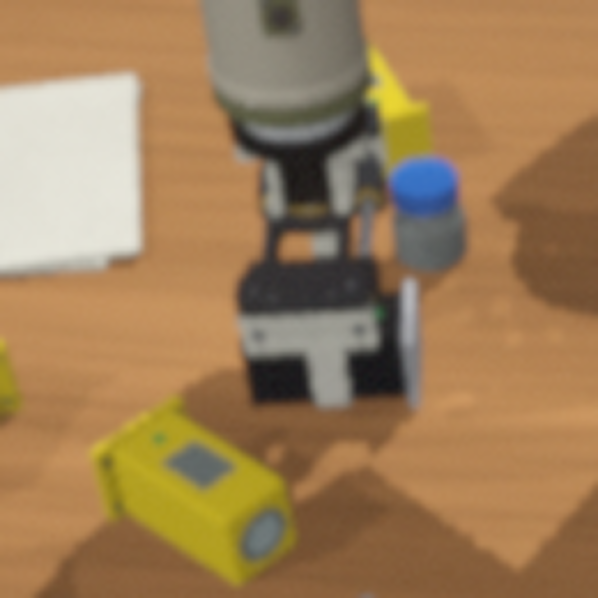

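The fingers straddle the black module (picture centre, finger at about x=330, flange at x=410), clear of jar and yellow look-alikes. Closing.

{"api": "arm_command", "payload": {
  "series": [
    [[50,-0.5,-0.5,1,0],[35,-0.5,-0.5,1,0],[35,-0.5,-0.5,1,0],[35,-0.5,-0.5,1,0],[35,-0.5,-0.5,1,0]]
  ],
  "force": 50
}}

```text
time_s: 9.28
eef_pos: [0.4654, -0.2816, 0.1978]
eef_rot: [179.9, 0.1, 100.5]
force: [-0.5, 0.2, 6.3]
gripper_width: 0.044
```

```bash
python3 - <<'E'
from h import *
st()
E
```

```text
t 9.28 p [ 0.4654 -0.2816  0.1978] rpy [1.7993e+02 7.0000e-02 1.0052e+02] F [-0.5  0.2  6.3] M [0.05 0.06 0.01] g 44.0 j [-37.  10. 105.   0.  65. -47.]
```

{"api": "arm_command", "payload": {
  "series": [
    [[35,0,0,-15,0],[35,0,0,-40,0],[35,0,0,-80,0],[35,0,0,-110,0],[35,0,0,-110,0]]
  ]
}}

```text
time_s: 9.9
eef_pos: [0.4657, -0.2818, 0.3098]
eef_rot: [179.8, 0.2, 100.5]
force: [0.5, -0.1, -3.7]
gripper_width: 0.0437
```

```bash
python3 - <<'E'
from h import *
st()
i=vision.snapshot("scene");cv2.imwrite("pics/s6.png",cv2.resize(i[80:230,110:260],None,fx=4,fy=4,interpolation=cv2.INTER_CUBIC))
cv2.imwrite("pics/t6.png",vision.snapshot("top")[150:260,180:400].repeat(3,0).repeat(3,1))
E
```

```text
t 9.9 p [ 0.4657 -0.2818  0.3098] rpy [179.79   0.23 100.52] F [ 0.5 -0.1 -3.7] M [-0.06 -0.12 -0.02] g 43.7 j [-37.   2. 101.  -0.  77. -47.]
```

View pics/s6.png

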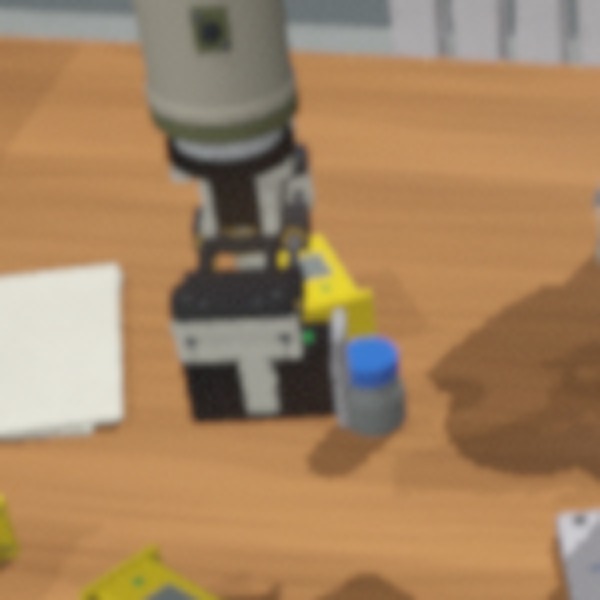

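View pics/t6.png

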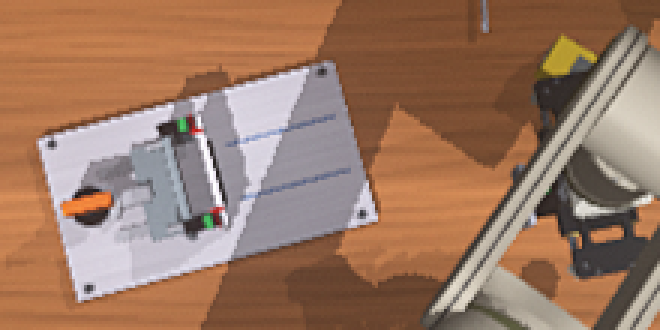

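```bash
python3 -c "
from h import *
go(.5150,-.0046,.30,104.8)"
```

```text
t 10.0 p [ 0.4646 -0.281   0.3058] rpy [-1.7996e+02 -4.0000e-02  1.0052e+02] F [-0.1 -0.1 -4.1] M [-0.04 -0.12 -0.  ] g 43.8
SHIFT mm [262.5 100.    5.8] TURN -4.3
```

{"api": "arm_command", "payload": {
  "series": [
    [[35,45,17,0,-1],[35,105,40,0,-2],[35,160,61,0,-3],[35,215,82,0,-4.3],[35,250,95,0,-4.3]]
  ]
}}

```text
time_s: 10.62
eef_pos: [0.5118, -0.0154, 0.3042]
eef_rot: [-179.8, -0.1, 104.9]
force: [0.4, -0.2, -3.4]
gripper_width: 0.0434
```

{"api": "arm_command", "payload": {
  "series": [
    [[35,12,6,5,0],[35,12,6,5,0],[35,12,6,5,0]]
  ]
}}

```text
time_s: 11.0
eef_pos: [0.5151, -0.006, 0.3009]
eef_rot: [-179.9, -0.0, 104.8]
force: [-0.1, -0.5, -3.0]
gripper_width: 0.0434
```

```bash
python3 -c "
from h import *
go(.5150,-.0046,.2145,104.8)"
```

```text
t 11.0 p [ 0.5151 -0.006   0.3009] rpy [-179.9    -0.    104.77] F [-0.1 -0.5 -3. ] M [-0.07 -0.14 -0.  ] g 43.4
SHIFT mm [ 1.4  0.3 86.4] TURN -0.0
```

{"api": "arm_command", "payload": {
  "series": [
    [[35,1.4,0.3,30,0],[35,1.4,0.3,55,0],[35,1.4,0.3,75,0],[35,1.4,0.3,80,0],[35,1.4,0.3,80,0]]
  ]
}}

```text
time_s: 11.62
eef_pos: [0.5154, -0.0043, 0.2219]
eef_rot: [-180.0, 0.0, 104.8]
force: [1.0, 0.6, -3.5]
gripper_width: 0.0441
```

{"api": "arm_command", "payload": {
  "series": [
    [[35,0,0,0,0],[35,0,0,0,0]]
  ]
}}

```text
time_s: 11.88
eef_pos: [0.5159, -0.0036, 0.2228]
eef_rot: [179.9, 0.0, 104.8]
force: [0.5, -0.3, -3.2]
gripper_width: 0.0438
```

```bash
python3 - <<'E'
from h import *
go(.5150,-.0046,.2145,104.8)
i=vision.snapshot("scene");cv2.imwrite("pics/s7o.png",i);cv2.imwrite("pics/s7.png",cv2.resize(i[130:270,240:390],None,fx=4,fy=4,interpolation=cv2.INTER_CUBIC))
i=vision.snapshot("top");cv2.imwrite("pics/t7o.png",i);cv2.imwrite("pics/t7.png",cv2.resize(i[150:260,185:315],None,fx=5,fy=5,interpolation=cv2.INTER_CUBIC))
E
```

```text
t 11.88 p [ 0.5159 -0.0036  0.2228] rpy [1.7991e+02 4.0000e-02 1.0482e+02] F [ 0.5 -0.3 -3.2] M [-0.07 -0.1   0.01] g 43.8
SHIFT mm [-0.7 -1.1  8.3] TURN 0.0
```

View pics/s7.png

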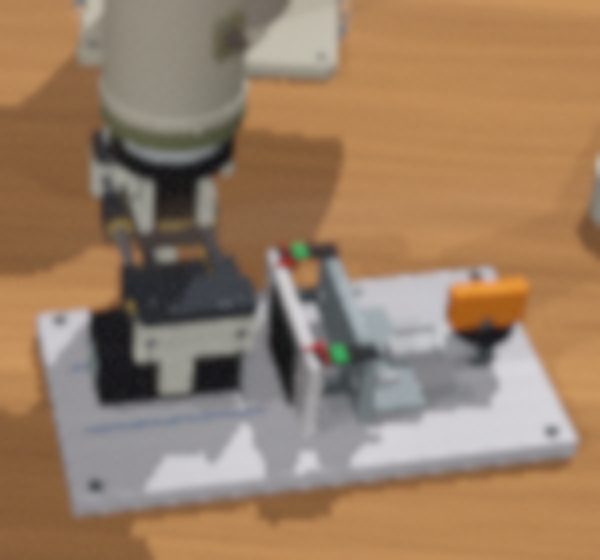

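View pics/t7.png

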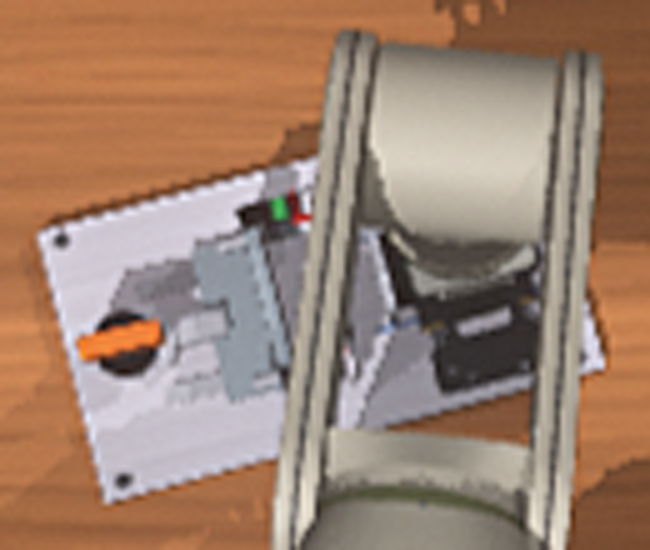

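{"api": "arm_command", "payload": {
  "series": [
    [[35,0,-0.8,4,0],[35,0,-0.8,6,0],[35,0,-0.8,7,0],[35,0,-0.8,7,0]]
  ]
}}

```text
time_s: 12.48
eef_pos: [0.5146, -0.0037, 0.2145]
eef_rot: [-180.0, -0.0, 104.8]
force: [-0.2, -0.3, -4.6]
gripper_width: 0.0436
```

```bash
python3 - <<'E'
from h import *
go(.5150,-.0046,.2145,104.8)
i=vision.snapshot("scene");cv2.imwrite("pics/s8o.png",i);cv2.imwrite("pics/s8.png",cv2.resize(i[190:250,250:330],None,fx=9,fy=9,interpolation=cv2.INTER_CUBIC))
E
```

```text
t 12.47 p [ 0.5146 -0.0037  0.2145] rpy [-1.7998e+02 -1.0000e-02  1.0482e+02] F [-0.2 -0.3 -4.6] M [-0.02 -0.11  0.02] g 43.6
SHIFT mm [-1.   0.2  0. ] TURN 0.0
```

View pics/s8.png

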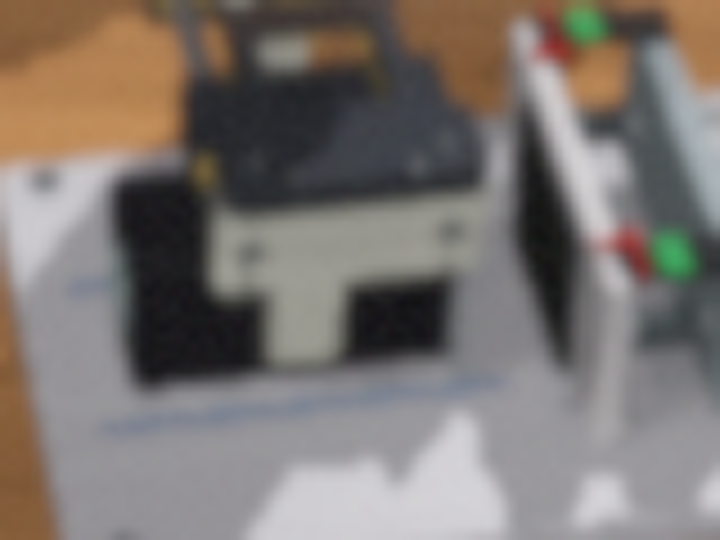

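```bash
python3 - <<'E'
from h import *
np.set_printoptions(precision=4,suppress=True)
s=cv2.imread("pics/s8o.png")
f=lambda x,y:(250+x/9-.45,190+y/9-.45)
O=np.array([.4904,.0884]);a=np.radians(14.8);R=np.array([[np.cos(a),np.sin(a)],[-np.sin(a),np.cos(a)]])
J=lambda l,z,k:(R@(plane("scene",*(l[2:]+l[:2]*k),z)[:2]-O)*1e3).round(1)
for nm,p,q,zs in(("housing bottom L",f(140,382),f(262,368),(.015,.017)),("housing bottom R",f(352,360),f(445,350),(.015,.017)),("blue",f(110,428),f(495,381),(.015,))):
    l,r=edge(s,p,q,w=2,chan=2 if 1 else None,trim=.05);print(nm,r,[(z,J(l,z,-5),J(l,z,5)) for z in zs])
# blue by mask centroid in both old images
for n,im,roi in(("scene",s,(255,200,310,245)),("top",cv2.imread("pics/top0.png"),(255,180,302,222))):
    x0,y0,x1,y1=roi;g=im[y0:y1,x0:x1].astype(int);k=(g[:,:,0]-g[:,:,2]>38).astype(np.uint8)
    nn,lab,stt,c=cv2.connectedComponentsWithStats(cv2.dilate(k,np.ones((2,3))))
    for i in range(1,nn):
        if stt[i,4]<25:continue
        pts=np.argwhere((lab==i)&(k>0))[:,::-1]+[x0,y0]
        l=cv2.fitLine(pts.astype(np.float32),2,0,.01,.01).ravel();P=[(R@(plane(n,*(l[2:]+l[:2]*t),.015)[:2]-O)*1e3).round(1) for t in(-10,10)];print(n,"blue",len(pts),P)
E
```

```text
housing bottom L 0.07015541 [(0.015, array([  11.7, -134.4]), array([  11.7, -108. ])), (0.017, array([  13.8, -134.8]), array([  13.8, -108.4]))]
housing bottom R 0.0750604 [(0.015, array([ 12. , -76.4]), array([ 11.7, -49.5])), (0.017, array([ 14. , -76.8]), array([ 13.8, -50. ]))]
blue 0.084775336 [(0.015, array([  30.4, -107.6]), array([ 30.2, -81.2]))]
top blue 28 [array([ 29.7, -66.4]), array([  29.4, -130.8])]
top blue 19 [array([-30.2, -40.9]), array([ -30.6, -104.9])]
```

```bash
python3 - <<'E'
from h import *
np.set_printoptions(precision=4,suppress=True)
s=cv2.imread("pics/scene0.png")
f=lambda x,y:(150+x/8-.44,160+y/8-.44)
l,r=edge(s,f(130,460),f(380,442),w=2,chan=2);c=np.array([.4645,-.2805]);a=np.radians(10.5);R=np.array([[np.cos(a),np.sin(a)],[-np.sin(a),np.cos(a)]])
for z in(0,.002,.01):print(r,z,[(R@(plane("scene",*(l[2:]+l[:2]*t),z)[:2]-c)*1e3).round(1) for t in(-10,10)])
s=cv2.imread("pics/s7o.png")
cv2.imwrite("pics/s8b.png",cv2.resize(cv2.imread("pics/s8o.png")[208:240,258:310],None,fx=14,fy=14,interpolation=cv2.INTER_CUBIC))
E
```

```text
0.04427664 0 [array([ 14.6, -33.6]), array([14. , 20.8])]
0.04427664 0.002 [array([ 16.8, -33.1]), array([16.2, 21.1])]
0.04427664 0.01 [array([ 26. , -31.4]), array([25.4, 22.3])]
```

View pics/s8b.png

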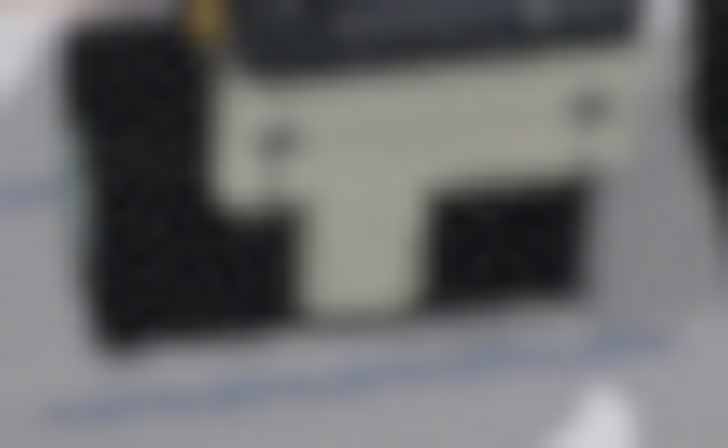

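{"api": "arm_command", "payload": {
  "series": [
    [[35,0,0,1.5,0],[35,0,0,1.5,0],[35,0,0,1.5,0],[35,0,0,1.5,0]]
  ]
}}

```text
time_s: 13.02
eef_pos: [0.5147, -0.0037, 0.2133]
eef_rot: [180.0, 0.0, 104.8]
force: [-0.0, 0.7, -3.8]
gripper_width: 0.044
```

```bash
python3 - <<'E'
from h import *
go(.5150,-.0046,.2145,104.8)
E
```

```text
t 13.03 p [ 0.5147 -0.0037  0.2133] rpy [179.99   0.   104.82] F [-0.   0.7 -3.8] M [-0.08 -0.05 -0.05] g 44.0
SHIFT mm [-1.   0.1 -1.2] TURN 0.0
```

{"api": "arm_command", "payload": {
  "series": [
    [[35,8,0,0,0],[35,16,0,0,0],[35,20,0,0,0],[35,20,0,0,0]]
  ]
}}

```text
time_s: 13.52
eef_pos: [0.5094, 0.0161, 0.2132]
eef_rot: [-180.0, 0.0, 104.9]
force: [0.1, 0.1, -3.7]
gripper_width: 0.0437
```

```bash
python3 - <<'E'
from h import *
go(.5150,-.0046,.2130,104.8)
i=vision.snapshot("scene");cv2.imwrite("pics/s9o.png",i);cv2.imwrite("pics/s9.png",cv2.resize(i[190:250,260:340],None,fx=9,fy=9,interpolation=cv2.INTER_CUBIC))
E
```

```text
t 13.53 p [0.5094 0.0161 0.2132] rpy [-180.      0.    104.87] F [ 0.1  0.1 -3.7] M [-0.06 -0.12  0.01] g 43.7
SHIFT mm [-21.5   0.1   0.2] TURN 0.1
```

View pics/s9.png

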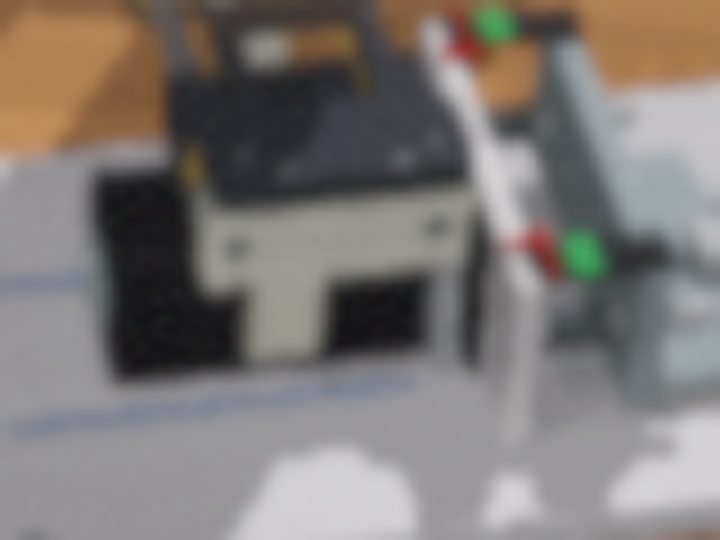

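{"api": "arm_command", "payload": {
  "series": [
    [[35,3,0,0,0],[35,5,0,0,0],[35,7,0,0,0],[35,8,0,0,0],[35,8,0,0,0]]
  ]
}}

```text
time_s: 14.2
eef_pos: [0.5075, 0.0232, 0.2133]
eef_rot: [180.0, 0.0, 104.8]
force: [0.4, -3.2, -3.7]
gripper_width: 0.044
```

```bash
cat >> h.py <<'E'
def jf():
    s=arm.observe();e=np.array([-.2554,.9668]);d=s["eef_pos"][:2]-[.4904,.0884];x=np.array([.9668,.2554])
    print("t",round(s["time_s"],2),"jig x,y mm",(d@x*1e3).round(1),(d@e*1e3).round(1),"z",s["eef_pos"][2].round(4),"yaw",s["eef_rot"].round(2),"Fy,Fx,Fz jig",(s["force"][:2]@e).round(1),(s["force"][:2]@x).round(1),s["force"][2].round(1),"M",s["moment"].round(2),"g",s["gripper_width"])
E
python3 -c "
from h import *
jf()"
```

```text
t 14.2 jig x,y mm -0.1 -67.4 z 0.2133 yaw [1.7999e+02 2.0000e-02 1.0482e+02] Fy,Fx,Fz jig -3.2 -0.4 -3.7 M [-0.51 -0.13 -0.05] g 0.04404425608325699
```

{"api": "arm_command", "payload": {
  "series": [
    [[35,2,0,0,0],[35,4,0,0,0],[35,5.5,0,0,0],[35,5.5,0,0,0],[35,5.5,0,0,0]]
  ]
}}

```text
time_s: 14.82
eef_pos: [0.5062, 0.0282, 0.2134]
eef_rot: [180.0, 0.1, 104.8]
force: [1.0, -7.3, -3.9]
gripper_width: 0.0439
```

```bash
python3 -c "
from h import *
jf()"
```

```text
t 14.82 jig x,y mm -0.1 -62.3 z 0.2134 yaw [1.7999e+02 8.0000e-02 1.0481e+02] Fy,Fx,Fz jig -7.3 -0.9 -3.9 M [-1.26 -0.25 -0.17] g 0.04386813686248663
```

{"api": "arm_command", "payload": {
  "series": [
    [[35,1.5,0,0,0],[35,3,0,0,0],[35,3,0,0,0],[35,3,0,0,0],[35,3,0,0,0]]
  ]
}}

```text
time_s: 15.45
eef_pos: [0.5055, 0.0307, 0.2134]
eef_rot: [180.0, 0.1, 104.8]
force: [1.9, -10.0, -4.6]
gripper_width: 0.0434
```

```bash
python3 - <<'E'
from h import *
jf()
i=vision.snapshot("scene");cv2.imwrite("pics/s10o.png",i);cv2.imwrite("pics/s10.png",cv2.resize(i[190:250,260:340],None,fx=9,fy=9,interpolation=cv2.INTER_CUBIC))
i=vision.snapshot("top");cv2.imwrite("pics/t10o.png",i);cv2.imwrite("pics/t10.png",cv2.resize(i[160:250,190:310],None,fx=6,fy=6,interpolation=cv2.INTER_CUBIC))
E
```

```text
t 15.45 jig x,y mm -0.2 -59.6 z 0.2134 yaw [1.7999e+02 1.2000e-01 1.0480e+02] Fy,Fx,Fz jig -10.1 -0.7 -4.6 M [-1.66 -0.35 -0.19] g 0.04339403215028587
```

View pics/s10.png

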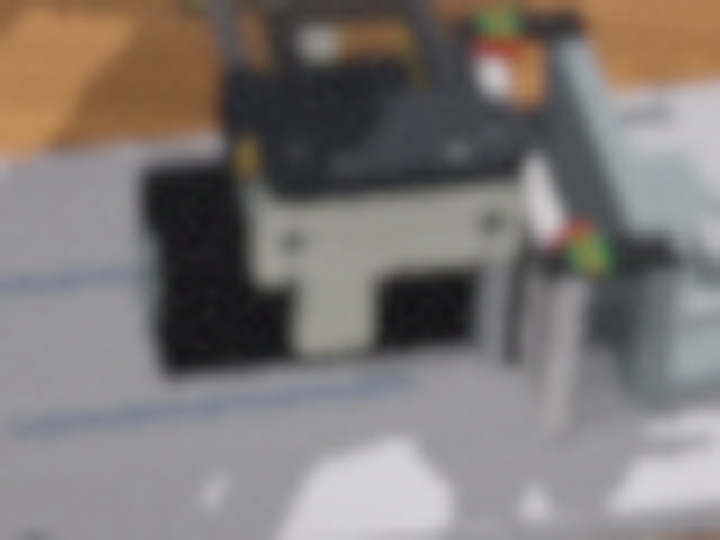

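View pics/t10.png

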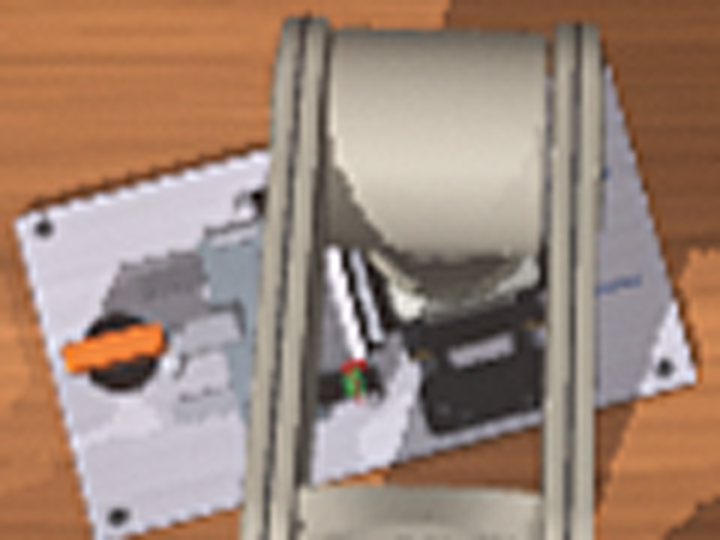

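The pointers stand in the green bands (crop about (585,255) and (500,40)) and the push is 10 N. The vertical moment says the +x side bears harder, so I trim the yaw slightly.

{"api": "arm_command", "payload": {
  "series": [
    [[35,0,0,0,0.3],[35,0,0,0,0.5],[35,0,0,0,0.5],[35,0,0,0,0.5]]
  ]
}}

```text
time_s: 16.05
eef_pos: [0.5054, 0.0307, 0.2134]
eef_rot: [-180.0, 0.1, 104.3]
force: [-0.6, -10.4, -2.8]
gripper_width: 0.0435
```

```bash
python3 - <<'E'
from h import *
jf()
E
```

```text
t 16.05 jig x,y mm -0.3 -59.6 z 0.2134 yaw [-1.7998e+02  1.3000e-01  1.0435e+02] Fy,Fx,Fz jig -9.9 -3.2 -2.8 M [-1.64 -0.12  0.36] g 0.04354158728899054
```

{"api": "arm_command", "payload": {
  "series": [
    [[35,0,0,0,-0.3],[35,0,0,0,-0.3],[35,0,0,0,-0.3],[35,0,0,0,-0.3]]
  ]
}}

```text
time_s: 16.55
eef_pos: [0.5054, 0.0307, 0.2134]
eef_rot: [-180.0, 0.1, 104.6]
force: [0.6, -9.9, -4.3]
gripper_width: 0.0436
```

```bash
python3 - <<'E'
from h import *
jf()
s=vision.snapshot("scene");cv2.imwrite("pics/s11.png",s);cv2.imwrite("pics/s11b.png",cv2.resize(s[190:250,260:340],None,fx=9,fy=9,interpolation=cv2.INTER_CUBIC))
t=vision.snapshot("top");cv2.imwrite("pics/t11.png",t)
O=np.array([.4904,.0884]);a=np.radians(14.8);R=np.array([[np.cos(a),np.sin(a)],[-np.sin(a),np.cos(a)]])
for n,im,roi in(("scene",s,(240,180,390,265)),("top",t,(190,160,310,250))):
    for nm,lo,hi in(("green",(40,120,80),(75,255,255)),("red",(0,150,80),(6,255,255))):
        for c,ar,p in blobs(im,lo,hi,roi,3):print(n,nm,c.round(1),ar,(R@(plane(n,*c,.078)[:2]-O)*1e3).round(1))
E
```

```text
t 16.55 jig x,y mm -0.2 -59.6 z 0.2134 yaw [-1.7999e+02  1.2000e-01  1.0462e+02] Fy,Fx,Fz jig -9.7 -1.9 -4.3 M [-1.58 -0.26  0.02] g 0.043600629644274705
top red [248.5 220.2] 4 [-41.6   3. ]
```

View pics/s11b.png

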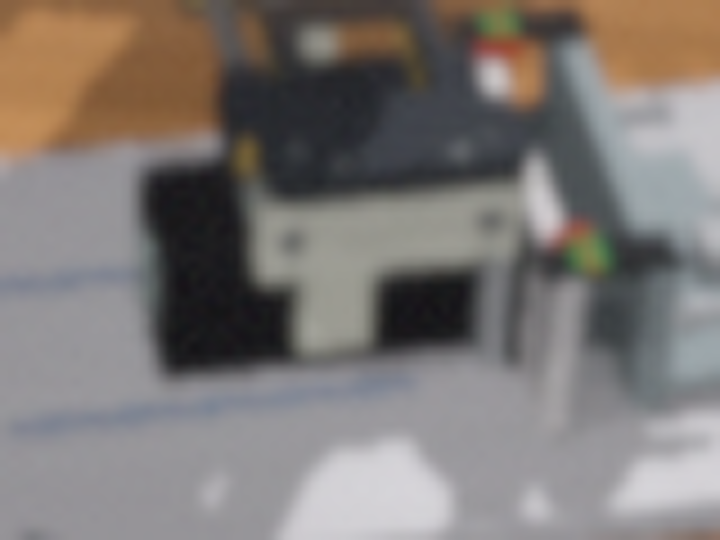

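View pics/s11.png

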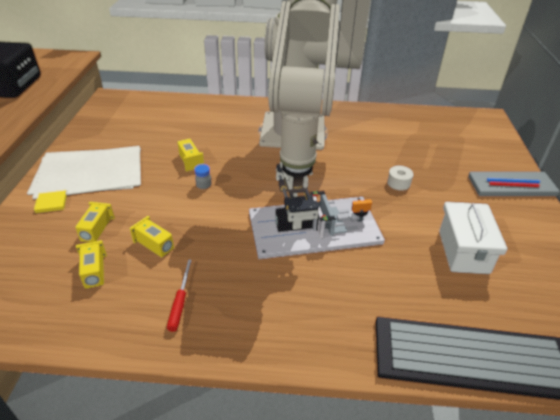

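```bash
python3 - <<'E'
from h import *
jf();print(arm.close_job())
E
```

```text
t 16.65 jig x,y mm -0.2 -59.6 z 0.2134 yaw [-1.8000e+02  1.2000e-01  1.0462e+02] Fy,Fx,Fz jig -9.1 -2.1 -2.8 M [-1.6  -0.24  0.04] g 0.043403756462512114
the job is handed in; nothing more can be done
None
```

The carriage is locked, and the black module is held square against the gasket with a push of about 9–10 N. I handed the job in at 16.7 s with the arm still gripping and pressing.

- **Lock:** I turned the knob clockwise from about 20° until the twist rose to 0.28 N m at its stop. The top view afterwards showed the bar at about −75 to −77°; the stop should be at −76.9°.
- **Module:** I picked out the black module from its yellow look-alikes and carried it to the lane. I pressed it along the bed, then trimmed the yaw until the vertical moment was near zero (0.04 N m).
- **Last checks:**
  - The reaction along the pressing direction was 9.1–10.1 N, with a side force of about 2 N.
  - The tool was within about 0.2 mm of the jig's centreline.
  - Both red pointers stood in the green bands in the scene view. In the final picture the colour mask picked up only one pointer, so this rests on looking at the image.
  - The case, label roll, jar and screwdriver look untouched.
- **Less certain:**
  - The module seems to float about 1–2 mm above the bed rather than rest on it. The wrist still carries its weight, and my height estimate is only good to about 1 mm.
  - The scene view put the housing's lower edge about 8 mm off its expected place. It was just as far off before the grasp, so I compared against that first view instead of trusting the absolute value.

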